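Load the relay tester and hold its contact lever

ROBOT

A 7-joint arm with a two-finger parallel gripper is mounted at the origin on a cart in front of the work surface, level with it; the furniture and walls round the work are solid. World frame = base frame: x ahead of the robot, y to its left, z up, the work surface at z = 0. Lengths are in m, angles in rad, forces in N, time in s.
With the tool pointing down it reaches from about 0.425 to 0.825 m from the base axis. Payload 3.6 kg.
Tool frame: the origin (TCP) lies where the fingers leave the gripper's body, on its centre line; the fingertips stand 73 mm ahead of it and the grasp point (between the pads) lies 54 mm ahead of it; z points along the fingers, y is the line along which they close (so a half turn about z gives the same grasp; the last joint's range is limited). The gripper opens to 85 mm and grips with 20 to 120 N. Pads are 22 mm wide; open, the fingers measure 114 mm over their backs; the gripper's body (76 mm by 85 mm) begins 54 mm behind the grasp point. The pads swing forward as they close: fully open they stand 13 mm farther back than shut.
Start: joints at [-1.262, 0.615, -0.013, 1.423, 0.008, 1.103, -0.04], TCP at [0.214, 0.614, 0.304] pointing down, gripper open.
Joint ranges: [-3.12, 3.12], [-0.3, 2.06], [-1.34, 1.32], [0.26, 2.42], [-1.36, 4.5], [0.01, 1.98], [-2.84, 2.84]. Speed limits (rad/s): [2.79, 2.79, 3.14, 3.14, 3.14, 3.14, 3.14].

INTERFACE

Orientations are given as a unit quaternion [x, y, z, w].
In Python, from station import arm, snapshot, camera_info, ticket gives the robot as it stands. Calls block until the motion is done:
- arm.movep(position, orientation): joint-space move of the TCP to a pose.
- arm.line_to(position, velocity=0.15, ori=None): straight line of the TCP; ori=None keeps the orientation; velocity is the mean speed in m/s.
- arm.move_j(angles): joint-space move.
- arm.move_gripper(opening, effort=None): opening from 0.0 (shut) to 1.0 (fully open); effort is the grip in N (None keeps the last); returns when the fingers have stopped.
- arm.pause(seconds).
- arm.ik(position, orientation): joint angles nearest the present ones, or None.
- snapshot(name): name is "side" or "top" or "wrist"; returns the picture (384x512x3 uint8, blue, green, red); there is no depth.
- camera_info(name): a dict with "fx", "fy", "cx", "cy" (pixels), "R" (3x3) and "t" (3): a world point X has camera coordinates R X + t; the wrist camera has in their place "T_tool_cam" (4x4, takes a point from camera to tool coordinates, whose origin is the TCP and whose axes are the flange's). Camera axes: x right, y down, z forward; pixel columns grow to the right and rows downward; lengths in m; the calibration is good to about 2 mm. A picture is of the moment at which its call begins: read the wrist's pose just before it. camera_info takes no time and is no camera call.
A pose or a line that the arm cannot do raises arm.MotionError and nothing moves.
- ticket.finish_job(): hands the job in; it is judged then, once.
Readings, each from a call of its own:
- arm.read_time(): time.
- arm.read_joint_positions(): joint angles.
- arm.read_dq(): joint speeds.
- arm.read_effort(): joint torques, N m.
- arm.read_tool_pos(): TCP position.
- arm.read_eef_rot(): TCP orientation.
- arm.read_ft_force(): force on the tool from outside, world axes, zero at the start.
- arm.read_wrist_torque(): the same for the moment, N m.
- arm.read_opening(): opening from 0.0 (shut) to 1.0 (fully open).
- arm.read_finger_force(): force on a finger pad.
Only numpy, scipy, OpenCV 4.12 (cv2) and the standard library are available. Lean on these libraries where they do the work, as an engineer would, in place of code of your own. Each camera call takes 0.05 s, during which the arm holds its last target. There are 200 camera calls.

TASK

Load the relay tester on the bench: stand the three loose plug-in relays from the near left of the bench (not the wired one at the back) side by side in its three bays, one in each, sockets down on the floor of the nest and lengthways between the ribs. Then take the tester's hand lever by its upright black grip and swing it away from you until its pointer stands between the two index ridges on the quadrant, so that the spring probes press on all three sockets; do not drive it on to the end stop. The lever springs back when let go: finish while holding it there, pointer between the ridges, and leave the other things on the bench where they are.

Things in the scene. Friction and masses are not known exactly. Their poses are not given: they have to be found in the camera images.
- tester: relay test fixture screwed to the bench: aluminium base plate 235 x 300 x 12 mm, from x -150 to +85, y -202 to +98 mm. Origin: at bench level under the middle of the nest; x from the lever side (near the robot) to the fence (far side), y left along the row of bays, z up. All of it is lower than 47 mm, except the lever's grip (93) and pivot nut (59).
- bay_left (a point): middle of the left bay (y = +38 mm of the tester), on the floor of the black nest, 15 mm above the bench. Bays are open above, run along x, and are parted by tapered ribs 13 mm high: 32 mm wide in y at the floor, 37 mm at the top. A relay against the fence has its origin at this point.
- bay_mid (a point): same, middle bay (y = 0)
- bay_right (a point): same, right bay (y = -38 mm)
- fence (a point): middle of the top edge of the fence that closes the far end of the bays: face at x = +35 mm of the tester, 20 mm high over the nest floor. The bays' near end is open; a relay may be set down anywhere from 0 to 10 mm short of the fence (5 mm is a safe aim): the probes push it home.
- relay_a: plug-in relay on its black socket, upright, about 70 g. Socket 70 (x) x 27 (y) x 26 mm; on its middle a clear-cased relay 28 (x) x 20 (y) mm, its top at 54 mm. Origin: centre of the underside, x along the socket, z up. Either end may face the fence. Grip the clear case from above across x (28 mm): loaded side by side, only 18 mm stay free between the cases in y.
- relay_b: same as relay_a
- relay_c: same as relay_a
- lever_grip: upright round black revolving hand grip on the lever's free end, 24 mm diameter. Origin on its axis at its foot, 44 mm above the bench, z up; the black part runs from 3 to 49 mm above the origin: grip it 20 to 38 mm above the origin. It moves on an arc of 215 mm radius round lever_pivot; being free to revolve, it lets a gripper keep its own heading.
- lever_pivot (a point): the lever's vertical pivot axis, at lever height (41 mm), 70 mm to the left (+y) and 82 mm to the near side (-x) of the tester's origin
- lever (a joint): lever angle a, rad: 0 at rest, grows as the grip is pushed away from the robot; grip = pivot + 215 mm * (sin(a-0.19), -cos(a-0.19)) in the tester's x, y. Index ridges under the pointer at 0.235 and 0.320 (50 and 69 mm of grip travel), hard end stop at 0.375. Springs back when let go. Push at the grip: 2.3 N to start, about 9 N at 0.28 with three relays.
- probe_left (a joint): compression of the left bay's spring probe, m: 0 free, 0.014 bottomed. The lever drives the probes' carriage towards the fence, 70 mm per rad; they touch relays that stand against the fence at 0.17 rad and are pressed 5 to 10 mm between the ridges, 3 to 5.5 N each. Stays 0 in an empty bay.
- probe_mid (a joint): same, middle bay
- probe_right (a joint): same, right bay
- contactor: bystander: contactor, 74 x 45 x 75 mm, standing among the relays, beige below and black on top; origin centre of the underside
- breaker: bystander: upright circuit breaker, 73 x 17 x 86 mm

How it is judged:
On the way, in this order (a step that is already met when the one before it is completed fails the run):
1. all three relays stand side by side in the bays, lever still at rest (x of relay_a in the frame of tester between -0.012 and 0.004 m and y of relay_a in the frame of tester between -0.044 and 0.044 m and z of relay_a in the frame of tester between 0.012 and 0.018 m and angle between each of relay_a, relay_b, relay_c's own z axis and vertical below 0.06 rad and angle between the x axis of each of relay_a, relay_b, relay_c and the x axis of tester, either way round below 0.1 rad and x of relay_b in the frame of tester between -0.012 and 0.004 m and y of relay_b in the frame of tester between -0.044 and 0.044 m and z of relay_b in the frame of tester between 0.012 and 0.018 m and x of relay_c in the frame of tester between -0.012 and 0.004 m and y of relay_c in the frame of tester between -0.044 and 0.044 m and z of relay_c in the frame of tester between 0.012 and 0.018 m and value of joint lever below 0.06 rad), for 0.3 s.
2. the lever stands between the two index ridges and all three probes are pressed by a relay (value of joint lever between 0.23 and 0.325 rad and value of joint each of probe_left, probe_mid, probe_right above 0.003 m), for 0.5 s.
At the end, for the whole second after the job is handed in: The three relays stand upright in the three bays, hard against the fence within 4 mm (sunk to the nest floor, lengthways within 0.1 rad), the lever is held by the gripper on its grip at 0.23 to 0.325 rad (pointer between the ridges), and all three probes are pressed in by at least 3 mm (all of step 2 and x of relay_a in the frame of tester between -0.004 and 0.004 m and y of relay_a in the frame of tester between -0.044 and 0.044 m and z of relay_a in the frame of tester between 0.012 and 0.018 m and angle between each of relay_a, relay_b, relay_c's own z axis and vertical below 0.06 rad and angle between the x axis of each of relay_a, relay_b, relay_c and the x axis of tester, either way round below 0.1 rad and x of relay_b in the frame of tester between -0.004 and 0.004 m and y of relay_b in the frame of tester between -0.044 and 0.044 m and z of relay_b in the frame of tester between 0.012 and 0.018 m and x of relay_c in the frame of tester between -0.004 and 0.004 m and y of relay_c in the frame of tester between -0.044 and 0.044 m and z of relay_c in the frame of tester between 0.012 and 0.018 m and contact force between the fingers and lever_grip above 1.5 N); the arm keeps its last pose, push and grip.
It fails at once if the lever is driven on to its end stop (value of joint lever above 0.362 rad).
It fails at once if the contactor or the breaker is shifted by more than 30 mm (distance of any of contactor, breaker from where it was at the start of the episode above 0.03 m).
It also fails if it takes over 72 s, if anything falls off the work surface, if the arm or the gripper's body presses on something with over 40 N, if the wrist force passes 120 N, or if a joint passes its speed limit or range.

## Working session

There is one attempt and no reset: what is moved stays moved. The work goes in short steps, each a Python script; the robot and the scene stay as the last script left them, time stands still between calls to the robot, and variables do not carry over. Pictures are saved under pics/ and viewed, at most 10 in all, crops included, and the job is handed in when it is done.

```bash
ls; mkdir -p pics; python3 - <<'E'
from station import *
import cv2,numpy as np
np.set_printoptions(precision=4,suppress=True)
for n in ("side","top"):
    cv2.imwrite(f"pics/{n}0.png",cv2.resize(snapshot(n),(800,600),interpolation=cv2.INTER_CUBIC))
for n in ("side","top","wrist"): print(n,camera_info(n))
print(arm.read_time(),arm.read_eef_rot())
E
```

```text
pics
side {'fx': 392.12321675724945, 'fy': 392.12321675724945, 'cx': 250.17689102189564, 'cy': 190.66704292477812, 'R': array([[-0.9996,  0.0256, -0.0141],
       [ 0.0249,  0.4951, -0.8685],
       [-0.0153, -0.8685, -0.4955]]), 't': array([ 0.571 , -0.0046,  1.0186])}
top {'fx': 458.2860761115987, 'fy': 458.2860761115987, 'cx': 256.74999019935586, 'cy': 194.03475561375413, 'R': array([[ 0.0087, -0.9998, -0.017 ],
       [-0.9928, -0.0066, -0.12  ],
       [ 0.1198,  0.018 , -0.9926]]), 't': array([0.122 , 0.5746, 1.0739])}
wrist {'fx': 315.4889346208748, 'fy': 315.4889346208748, 'cx': 258.6698043465937, 'cy': 190.05029024532084, 'T_tool_cam': array([[-0.0009, -0.9632, -0.2688,  0.0686],
       [ 1.    , -0.0009, -0.0002, -0.0007],
       [-0.    , -0.2688,  0.9632, -0.0705],
       [ 0.    ,  0.    ,  0.    ,  1.    ]])}
0.1 [ 0.1671  0.9859 -0.0011 -0.0002]
```

View pics/top0.png

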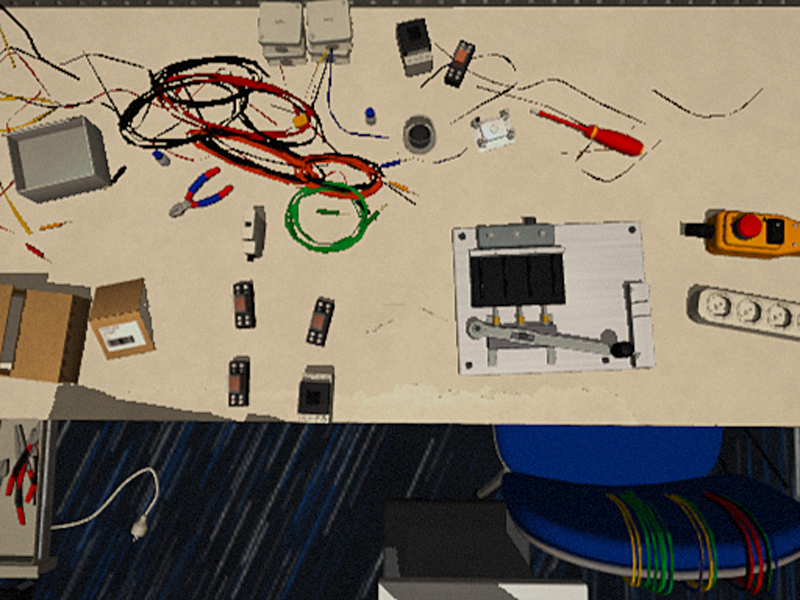

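View pics/side0.png

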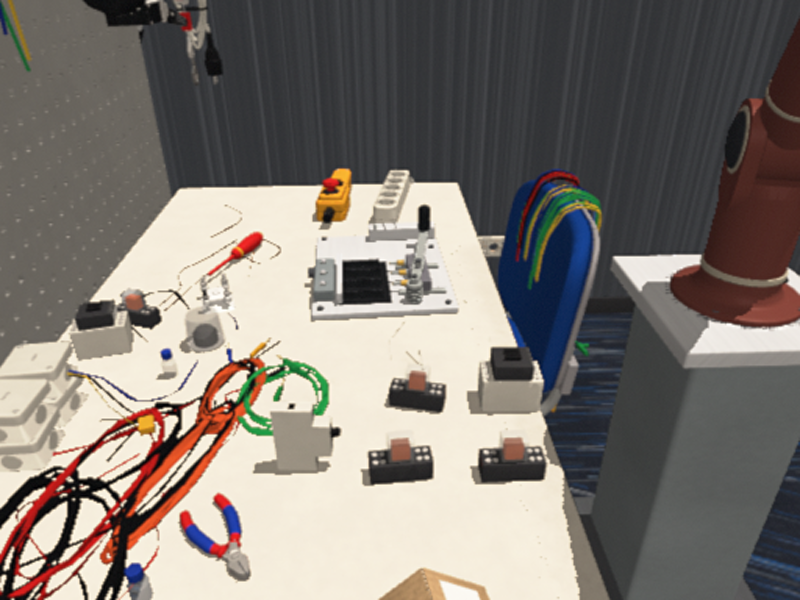

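Top view (800x600): relays at (243,304), (320,321), (238,382), contactor at (316,393), breaker at (253,232), and tester plate corners at (455,228), (640,222), (652,366), (459,373). The grip is near (622,349).

```bash
cat > h.py <<'E'
from station import *
import cv2,numpy as np
from scipy.spatial.transform import Rotation as Rn
np.set_printoptions(precision=4,suppress=True)
def cam(n):
    """intrinsics, R (world->cam), t"""
    c=camera_info(n)
    K=np.array([[c['fx'],0,c['cx']],[0,c['fy'],c['cy']],[0,0,1]])
    if n!="wrist": return K,np.array(c['R']),np.array(c['t'])
    T=np.eye(4); T[:3,:3]=Rn.from_quat(arm.read_eef_rot()).as_matrix(); T[:3,3]=arm.read_tool_pos()
    M=np.linalg.inv(T@np.array(c['T_tool_cam'])); return K,M[:3,:3],M[:3,3]
def ray(c,uv,z):
    """native pixel -> world point on plane z"""
    K,R,t=c; o=-R.T@t; d=R.T@np.linalg.solve(K,[uv[0],uv[1],1.]); return o+d*(z-o[2])/d[2]
def big(uv,s=.64): return (np.array(uv)+.5)*s-.5
def down(a):
    """tool down, its closing axis y along world heading a"""
    y=np.array([np.cos(a),np.sin(a),0]); z=np.array([0,0,-1.]); return Rn.from_matrix(np.c_[np.cross(y,z),y,z]).as_quat()
E
python3 - <<'E'
from h import *
c=cam("top")
for n,uv,z in [("TL",(455,228),.012),("TR",(640,222),.012),("BR",(652,366),.012),("BL",(459,373),.012),("r1",(243,304),.04),("r2",(320,321),.04),("r3",(238,382),.04),("cont",(315,383),.075),("brk",(253,232),.05),("grip",(622,349),.093),("pivot",(474,328),.059)]:
    print(n,ray(c,big(uv),z))
T=np.eye(4); print(Rn.from_quat(arm.read_eef_rot()).as_matrix())
E
```

```text
TL [0.6987 0.0422 0.012 ]
TR [ 0.7099 -0.2527  0.012 ]
BR [ 0.481  -0.2641  0.012 ]
BL [0.4677 0.036  0.012 ]
r1 [0.5706 0.3719 0.04  ]
r2 [0.545  0.2517 0.04  ]
r3 [0.4505 0.3753 0.04  ]
cont [0.4497 0.2524 0.075 ]
brk [0.6822 0.3578 0.05  ]
grip [ 0.5023 -0.195   0.093 ]
pivot [0.5343 0.0163 0.059 ]
[[-0.9442  0.3295 -0.0008]
 [ 0.3295  0.9442 -0.0022]
 [ 0.     -0.0023 -1.    ]]
```

```bash
python3 - <<'E'
from h import *
arm.movep([.52,.35,.25],down(0))
c=cam("wrist"); im=snapshot("wrist")
np.savez("w1.npz",K=c[0],R=c[1],t=c[2],im=im)
cv2.imwrite("pics/w1.png",cv2.resize(im,(800,600),interpolation=cv2.INTER_CUBIC))
print(arm.read_joint_positions(),arm.read_time())
for p in [(.57,.372,.04),(.545,.252,.04),(.45,.375,.04)]:
    q=c[0]@(c[1]@np.array(p)+c[2]); print((q[:2]/q[2]+.5)/.64-.5)
E
```

```text
[-0.7977  0.6436  0.2831  1.5689 -0.2087  0.9586 -0.4437] 1.6583
[495.7141 247.7576]
[446.7353 433.4699]
[286.5977 241.8455]
```

View pics/w1.png

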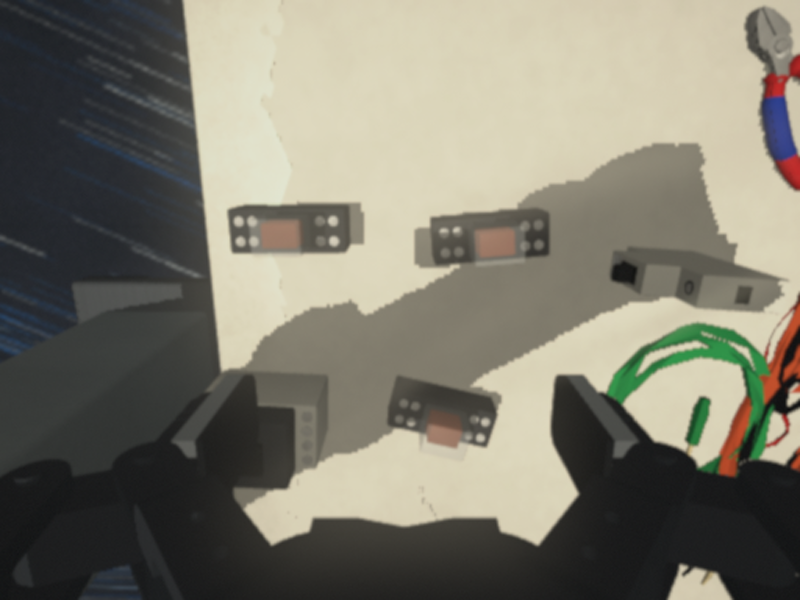

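The wrist view shows relays at (289,228), (490,238) and (443,412), the last one turned about 10°. The contactor is at (280,430) and the breaker at (690,275). I'll fit socket boxes to the dark silhouettes.

```bash
cat >> h.py <<'E'
from scipy.optimize import minimize
def proj(c,P):
    q=(np.asarray(P)@c[1].T+c[2])@c[0].T; return q[:,:2]/q[:,2:]
def fit(c,im,x0,thr=75,size=(.070,.027,.026),r=.055):
    """fit box pose (x,y,yaw) to hull of dark pixels near x0, by IoU of hulls at 4x"""
    B=np.array([[sx,sy,z] for sx in(-.5,.5) for sy in(-.5,.5) for z in(0,1)])*size
    def hull(p):
        P=B.copy(); P[:,:2]=B[:,:2]@np.array([[np.cos(p[2]),np.sin(p[2])],[-np.sin(p[2]),np.cos(p[2])]])+p[:2]
        return cv2.convexHull(proj(c,P).astype(np.float32))
    m=(im.max(2)<thr).astype(np.uint8)
    m=cv2.morphologyEx(m,cv2.MORPH_OPEN,np.ones((2,2)))
    g=proj(c,[[x0[0],x0[1],.02]])[0]; e=proj(c,[[x0[0]+r,x0[1],.02]])[0]
    roi=np.zeros_like(m); cv2.circle(roi,tuple(int(v) for v in g),int(np.hypot(*(e-g))),1,-1); m*=roi
    n,l,s,_=cv2.connectedComponentsWithStats(m,connectivity=8)
    pts=np.argwhere(l==1+s[1:,4].argmax())[:,::-1].astype(np.float32)
    H=cv2.convexHull(np.concatenate([pts+d for d in((-.5,-.5),(.5,.5),(.5,-.5),(-.5,.5))]).astype(np.float32))
    aH=cv2.contourArea(H)
    def cost(p):
        h=hull(p); i=cv2.intersectConvexConvex(H,h)[0]; return -i/(aH+cv2.contourArea(h)-i)
    best=None
    for _ in range(2):
        s0=np.array(x0) if best is None else best.x
        best=minimize(cost,s0,method="Nelder-Mead",options=dict(initial_simplex=s0+np.r_[np.zeros((1,3)),np.diag([.01,.01,.15])],xatol=1e-5,fatol=1e-6))
    return best.x,-best.fun
E
python3 - <<'E'
from h import *
d=np.load("w1.npz"); c=(d['K'],d['R'],d['t'])
for x0 in [(.57,.372,0),(.545,.252,-.2),(.45,.375,0)]:
    for thr in (65,85): print(thr,*fit(c,d['im'],x0,thr))
E
```

```text
65 [ 0.6205  0.3465 -0.7263] 0.09539176625888621
85 [ 0.5754  0.3845 -0.3497] 0.15653470574832534
65 [ 0.5363  0.2521 -0.0975] 0.16849761858050163
85 [ 0.5435  0.2537 -0.1034] 0.8172362969781718Traceback (most recent call last):
  File "<stdin>", line 4, in <module>
  File "h.py", line 33, in fit
    pts=np.argwhere(l==1+s[1:,4].argmax())[:,::-1].astype(np.float32)
                         ~~~~~~~~~~~~~~^^
ValueError: attempt to get argmax of an empty sequence
```

```bash
sed -i 's/m=(im.max(2)<thr)/m=(cv2.medianBlur(im,3).max(2)<thr)/; s/m=cv2.morphologyEx(m,cv2.MORPH_OPEN,np.ones((2,2)))/m=cv2.morphologyEx(m,cv2.MORPH_CLOSE,np.ones((5,5)))/' h.py
python3 - <<'E'
from h import *
d=np.load("w1.npz"); c=(d['K'],d['R'],d['t'])
print(d['im'].max(2)[140:152:3,140:232:4])
for x0 in [(.57,.372,0),(.545,.252,-.2),(.45,.375,0)]:
    for thr in (85,95,105): print(thr,*fit(c,d['im'],x0,thr))
E
```

```text
[[223 221  96 204 112 190 140 117 114 118 118 118 118  98  90  89 135 106
  208 133  92 128 140]
 [223 223  93 194 114 189 154 151 154 155 155 155 152 110  90  87 124 101
  191 122  92 128 141]
 [223 223  93  96  91 126 132 159 160 161 161 160 158 112  90  84  86  92
   96  96  92 127 140]
 [222 223  97  89  90 122 132 157 159 158 158 159 157 115  90  84  86  92
   96  96  94 126 140]]
85 [ 0.5739  0.3855 -0.3427] 0.16299817806879668
95 [ 0.5747  0.3854 -0.3397] 0.3082744217614679
105 [0.5696 0.3751 0.0746] 0.9196919703078041
85 [ 0.5424  0.2549 -0.1045] 0.8053915952888165
95 [ 0.5428  0.2539 -0.2584] 0.9224051330207556
105 [ 0.5424  0.2548 -0.2275] 0.9639081388614252Traceback (most recent call last):
  File "<stdin>", line 5, in <module>
  File "h.py", line 33, in fit
    pts=np.argwhere(l==1+s[1:,4].argmax())[:,::-1].astype(np.float32)
                         ~~~~~~~~~~~~~~^^
ValueError: attempt to get argmax of an empty sequence
```

```bash

python3 - <<'E'
from h import *
d=np.load("w1.npz"); c=(d['K'],d['R'],d['t'])
for x0 in [(.57,.372,0),(.545,.252,-.2),(.45,.375,0)]:
    for thr in (110,116,122):
        try: print(thr,*fit(c,d['im'],x0,thr))
        except ValueError as e: print(thr,'-')
E
```

```text
110 [0.5696 0.3746 0.0892] 0.9788616794501778
116 [0.5696 0.3747 0.094 ] 0.9695078154434069
122 [0.5703 0.3748 0.0948] 0.9582975263548981
110 [ 0.5423  0.2548 -0.2291] 0.9778438369276976
116 [ 0.5422  0.2545 -0.2303] 0.9789737193208455
122 [ 0.5422  0.2542 -0.2224] 0.9653876517816903
110 [0.4479 0.3796 0.0379] 0.9327602706157769
116 [0.4478 0.3796 0.0367] 0.9353323617068094
122 [0.4476 0.3797 0.0352] 0.9461811874652668
```

```bash
cat >> h.py <<'E'
def pick(x,y,a,zg=.102,hi=.21):
    q=down(a)
    arm.move_gripper(.66)
    arm.movep([x,y,hi],q); arm.line_to([x,y,zg],.15)
    arm.move_gripper(.2,30); print("grip",arm.read_opening(),arm.read_finger_force())
    arm.line_to([x,y,hi],.25)
E
python3 - <<'E'
from h import *
pick(.5422,.2546,-.229)
arm.movep([.60,-.02,.27],down(.035))
c=cam("wrist"); im=snapshot("wrist")
np.savez("w2.npz",K=c[0],R=c[1],t=c[2],im=im)
cv2.imwrite("pics/w2.png",cv2.resize(im,(800,600),interpolation=cv2.INTER_CUBIC))
print(arm.read_opening(),arm.read_time(),arm.read_ft_force(),arm.read_tool_pos())
E
```

```text
grip 0.3205194315765463 31.189674139022827
0.32361775219164685 5.5333 [ 0.111   0.4188 -0.2328] [ 0.5997 -0.0171  0.2688]
```

View pics/w2.png

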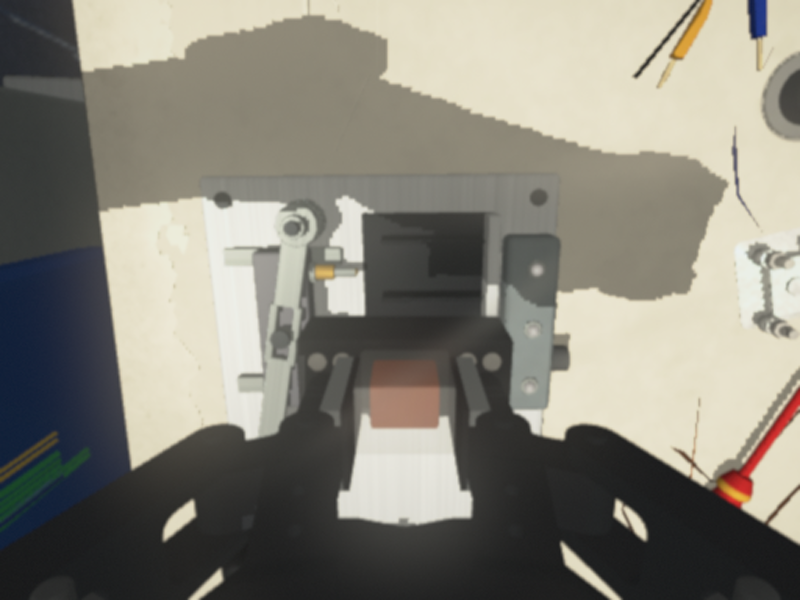

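```bash
python3 - <<'E'
from h import *
d=np.load("w2.npz"); c=(d['K'],d['R'],d['t'])
pts=[((203,177),(-.150,.098,.012)),((558,173),(.085,.098,.012)),((292,226),(-.082,.070,.059))]
W=np.array([ray(c,big(u),l[2]) for u,l in pts]); L=np.array([l for _,l in pts])
ct=cam("top")
Wt=np.array([ray(ct,big(u),.012) for u in [(455,228),(640,222),(652,366),(459,373)]])
Lt=np.array([(.085,.098),(.085,-.202),(-.15,-.202),(-.15,.098)])
from scipy.optimize import least_squares
def f(p,L,W): 
    R=np.array([[np.cos(p[2]),-np.sin(p[2])],[np.sin(p[2]),np.cos(p[2])]]); return (L[:,:2]@R.T+p[:2]-W[:,:2]).ravel()
for L_,W_ in((L,W),(Lt,Wt)):
    s=least_squares(f,[.62,-.05,0],args=(L_,W_)); print(s.x,s.fun)
p=s.x; P=least_squares(f,[.62,-.05,0],args=(L,W)).x
R=np.array([[np.cos(P[2]),-np.sin(P[2])],[np.sin(P[2]),np.cos(P[2])]])
for n,u,z in [("rib1",(440,238),.028),("rib2",(440,295),.028),("nestedge",(430,213),.028),("fence",(488,240),.035),("nestnear",(364,240),.015)]:
    print(n,(ray(c,big(u),z)[:2]-P[:2])@R)
import cv2
im=d['im'][100:220,190:350]; cv2.imwrite("pics/w2c.png",cv2.resize(np.clip(im.astype(float)*1.8,0,255).astype('uint8'),(800,600),interpolation=cv2.INTER_CUBIC))
E
```

```text
[ 0.6179 -0.0554  0.0465] [-0.0027  0.0005  0.0034  0.0006 -0.0007 -0.0011]
[ 0.6197 -0.0564  0.0401] [ 0.002   0.0028  0.0028 -0.0022 -0.0031 -0.0001 -0.0017 -0.0005]
rib1 [0.005  0.0587]
rib2 [0.0053 0.0213]
nestedge [-0.0014  0.0745]
fence [0.0343 0.0583]
nestnear [-0.0444  0.0559]
```

View pics/w2c.png

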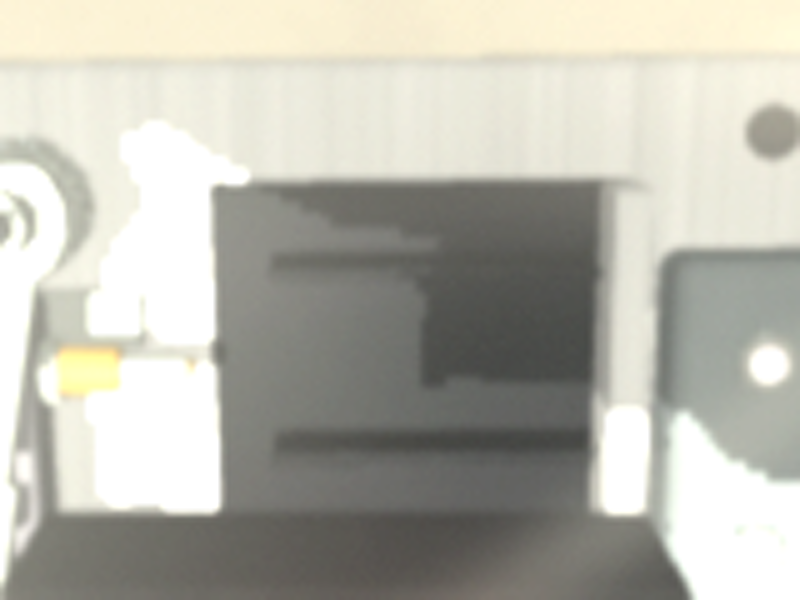

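Left bay ribs sit at rows 263 and 440 of the crop, with the probe at row 355 between them, so the tester pose is consistent. Placing relay 1 in the right bay.

```bash
cat >> h.py <<'E'
TO=np.array([.6185,-.0552]); TY=.043
def tw(x,y):
    return TO+np.array([[np.cos(TY),-np.sin(TY)],[np.sin(TY),np.cos(TY)]])@[x,y]
def place(y,x=-.005):
    p=tw(x,y); q=down(TY)
    arm.movep([*p,.19],q); arm.line_to([*p,.155],.15); arm.pause(.15); print("hover",arm.read_tool_pos()-np.r_[p,.155])
    f0=arm.read_ft_force()
    arm.line_to([*p,.122],.08); print("f",arm.read_ft_force()-f0)
    arm.line_to([*p,.117],.03); arm.pause(.1); print("f",arm.read_ft_force()-f0,arm.read_tool_pos()-np.r_[p,.117],arm.read_opening())
    arm.move_gripper(.5); arm.line_to([*p,.19],.25)
E
python3 - <<'E'
from h import *
place(-.038)
c=cam("wrist"); im=snapshot("wrist")
np.savez("w3.npz",K=c[0],R=c[1],t=c[2],im=im)
im=np.clip(im.astype(float)*1.6,0,255).astype('uint8')
cv2.imwrite("pics/w3.png",cv2.resize(im,(800,600),interpolation=cv2.INTER_CUBIC))
print(arm.read_time())
E
```

```text
hover [0.001  0.0004 0.0016]
f [-0.9239 -0.6884 -0.7131]
f [-0.3022 -0.776   6.6567] [ 0.0009 -0.0003  0.0012] 0.321311926596519
8.35
```

View pics/w3.png

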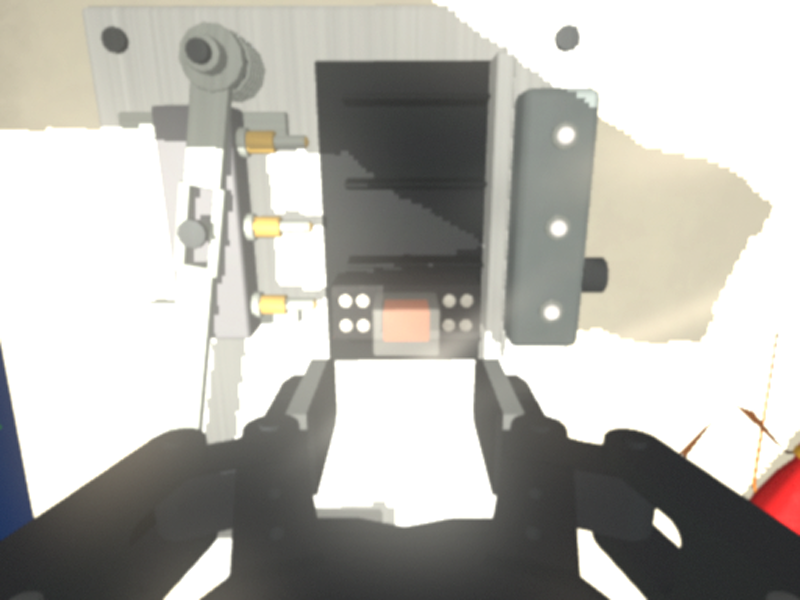

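Relay 1 is seated in the right bay, in line with its probe (row 305) and about 3 mm short of the fence. The other two follow.

```bash
python3 - <<'E'
from h import *
pick(.5697,.3747,.092); place(0)
pick(.4478,.3796,.037); place(.038)
arm.move_gripper(.5)
p=tw(-.005,.10); arm.movep([*p,.20],down(TY)); arm.pause(.1)
c=cam("wrist"); im=snapshot("wrist")
np.savez("w4.npz",K=c[0],R=c[1],t=c[2],im=im)
im=np.clip(im.astype(float)*1.6,0,255).astype('uint8')
cv2.imwrite("pics/w4.png",cv2.resize(im,(800,600),interpolation=cv2.INTER_CUBIC))
print(arm.read_time())
E
```

```text
grip 0.3234672868273794 30.803462862968445
hover [0.0008 0.0002 0.0011]
f [ 0.1266  1.0034 -0.1712]
f [0.1133 0.1879 6.5481] [ 0.0009 -0.0003  0.0012] 0.3177137156251437
grip 0.31942605451260186 31.378503441810608
hover [0.0007 0.0002 0.0011]
f [ 0.0144  0.5246 -0.3387]
f [-0.2012  0.4399  5.5681] [ 0.0009 -0.0002  0.0011] 0.3230136347289816
24.3833
```

View pics/w4.png

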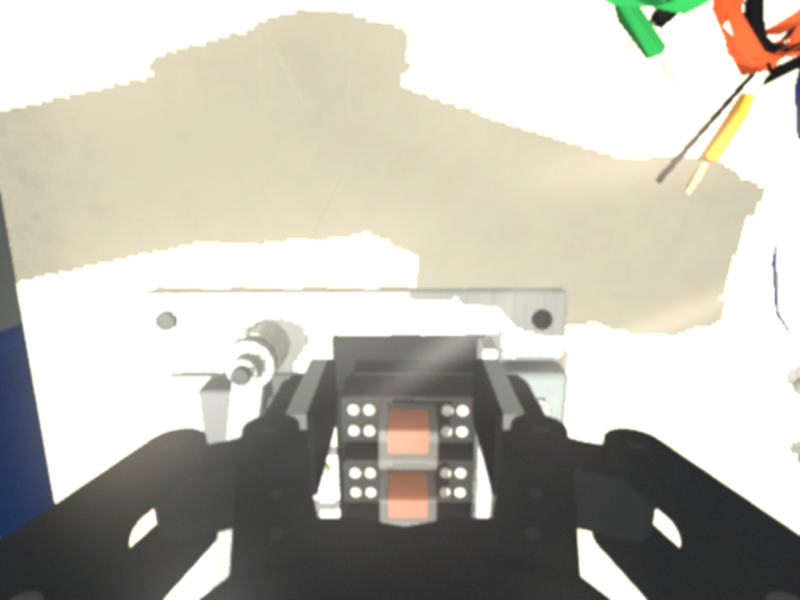

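Relays are seated in the mid and left bays, rows 420 and 482, with all seating forces alike. Now the lever.

```bash
cat >> h.py <<'E'
def grip(a): return tw(-.082+.215*np.sin(a-.19),.07-.215*np.cos(a-.19))
E
python3 - <<'E'
from h import *
q=down(TY); g=grip(0); print(g)
arm.move_gripper(.7)
arm.movep([*g,.22],q); arm.line_to([*g,.129],.15)
arm.move_gripper(.1,50); arm.pause(.1)
print(arm.read_opening(),arm.read_finger_force(),arm.read_tool_pos()-np.r_[g,.129],arm.read_ft_force())
for a in (.07,.14,.2,.24,.27):
    arm.line_to([*grip(a),.129],.06)
    print(a,arm.read_ft_force(),arm.read_tool_pos()[:2]-grip(a))
arm.pause(.3)
t,s=snapshot("top"),snapshot("side")
a=cv2.resize(t[130:250,280:430],(600,480),interpolation=cv2.INTER_CUBIC)
b=cv2.resize(t[130:250,280:430],(1,1))
cv2.imwrite("pics/t5.png",a); cv2.imwrite("pics/s5.png",cv2.resize(s[125:215,190:310],(800,600),interpolation=cv2.INTER_CUBIC))
print(arm.read_ft_force(),arm.read_tool_pos(),arm.read_time())
E
```

```text
[ 0.5021 -0.2015]
0.2765858885696583 48.85275679771439 [ 0.0003 -0.0002  0.001 ] [-2.2252  0.6346  5.9661]
0.07 [-2.7061  0.7694  7.7937] [-0.0003 -0.0001]
0.14 [-2.9191  1.3712  8.9311] [-0.0007 -0.0001]
0.2 [-5.3988  1.3737 10.449 ] [-0.0017 -0.0002]
0.24 [-7.567   1.6913 10.2922] [-0.0025 -0.0004]
0.27 [-7.9096  1.2766 10.7088] [-0.0031 -0.0005]
[-7.2983  1.0582 11.4831] [ 0.5565 -0.2028  0.1299] 29.125
```

View pics/t5.png

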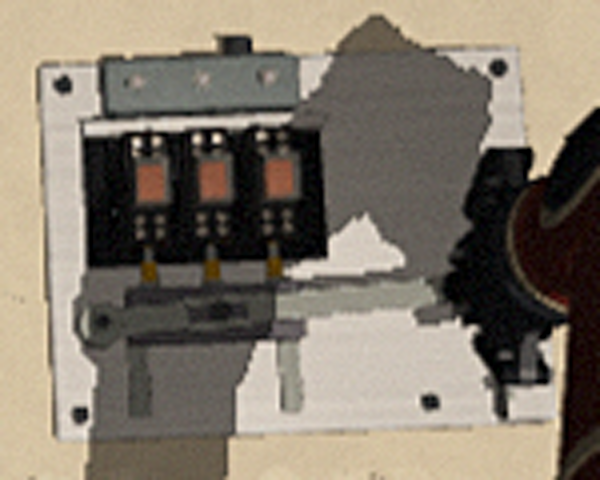

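View pics/s5.png

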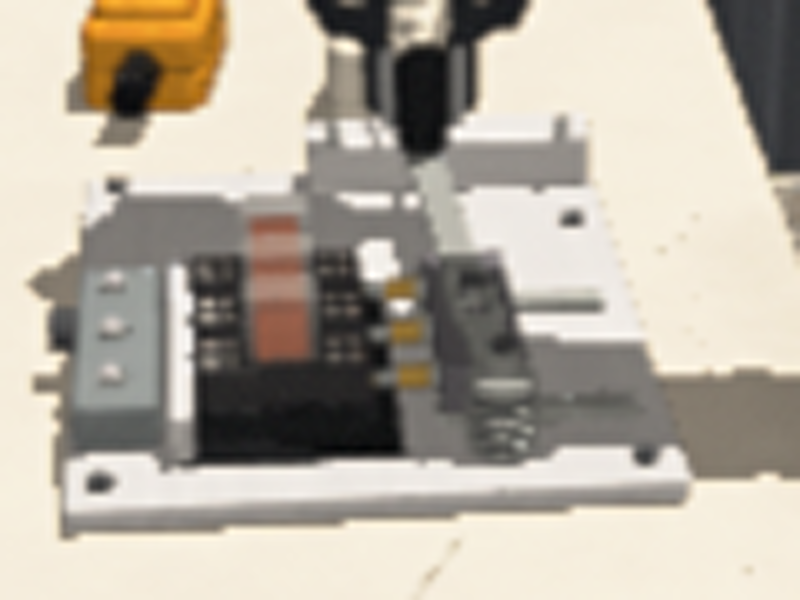

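```bash
python3 - <<'E'
from h import *
c=cam("top"); n=lambda u:(280+(u[0]+.5)/4-.5,130+(u[1]+.5)/4-.5)
R=np.array([[np.cos(TY),-np.sin(TY)],[np.sin(TY),np.cos(TY)]])
P=tw(-.082,.07)
for u in [(435,292),(350,300),(300,304)]:
    v=(ray(c,n(u),.044)[:2]-P)@R; print(v, np.arctan2(v[0],-v[1])+.19)
v=(ray(c,n((100,322)),.059)[:2]-P)@R; print("pivot err",v)
v=(arm.read_tool_pos()[:2]-P)@R; print("tcp",v,np.hypot(*v),np.arctan2(v[0],-v[1])+.19, arm.read_effort())
E
```

```text
[ 0.0119 -0.1998] 0.24958885658156924
[ 0.009  -0.1491] 0.24997500702106204
[ 0.0076 -0.1192] 0.2538716616509685
pivot err [-0.0001  0.0017]
tcp [ 0.0138 -0.2148] 0.2151940853507864 0.25398586824778424 [ -1.1682 -40.8393   1.8457 -13.3215  -0.5713  -1.9757   0.0077]
```

The picture and the TCP both give a lever angle of about 0.25. Moving on to the middle of the window.

```bash
python3 - <<'E'
from h import *
arm.line_to([*grip(.294),.129],.04); arm.pause(.8)
R=np.array([[np.cos(TY),-np.sin(TY)],[np.sin(TY),np.cos(TY)]])
v=(arm.read_tool_pos()[:2]-tw(-.082,.07))@R; print(np.arctan2(v[0],-v[1])+.19,arm.read_ft_force(),arm.read_finger_force(),arm.read_time())
t=snapshot("top")
cv2.imwrite("pics/t6.png",cv2.resize(t[130:250,280:430],(750,600),interpolation=cv2.INTER_CUBIC))
E
```

```text
0.2757914426981245 [-10.2402  -0.2069  11.5517] 49.56454573678457 30.2
```

View pics/t6.png

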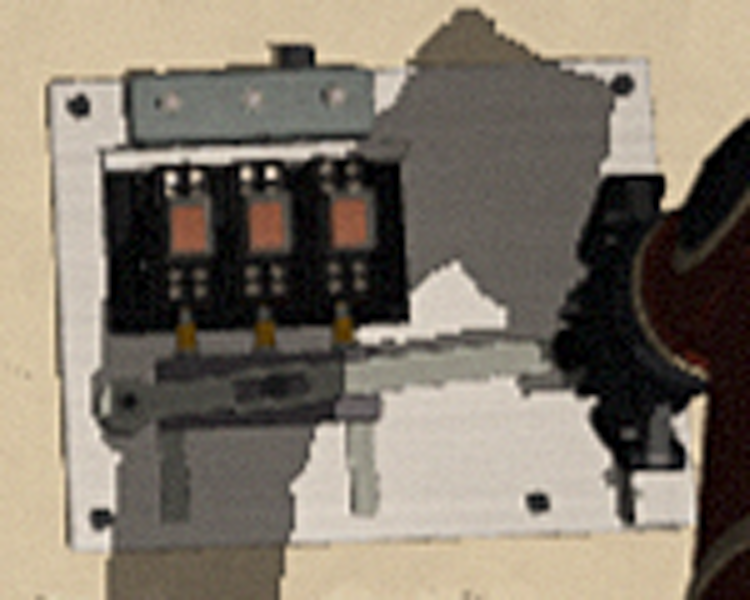

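The three relays are against the fence with all three probes on them, and the lever is at about 0.276 with a push of 10 N, as expected. Handing in.

```bash
python3 -c "
from station import *
print(ticket.finish_job())"
```

```text
the job is handed in; nothing more can be done
None
```

I handed the job in at about 30 s on the robot's clock: the three relays stand in the bays against the fence, and the gripper is holding the lever between the ridges at about 0.276 rad (measured from the tool position). The hand-in returned no verdict.

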